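Lid the joiner's boxes

TASK

A hexagonal and a square wooden box stand open on the bench, with three lids scattered about. Put on each box the lid of its own shape and size, turned to fit and fully down on the rim all round, setting it on gently rather than dropping or forcing it. The small hexagonal lid belongs to another box: leave it where it lies, leave the boxes standing where they are, and do not disturb the plane, glue bottle and mallet.

Things in the scene. Friction and masses are not known exactly. Their poses are not given: they have to be found in the camera images.
- hex_box: open hexagonal box of plain light wood, 96 mm across flats (111 mm over corners); its x axis points square out of one of the flat sides, so it looks the same every 60 degrees. Its origin is the centre of its underside, z up. Outside height 45 mm, walls 6 mm, floor 6 mm thick, open top; loose, about 0.27 kg, standing on the bench.
- square_box: open square box of plain light wood, 84 by 84 mm; its x and y axes are square to the sides. Its origin is the centre of its underside, z up. Outside height 45 mm, walls 6 mm, floor 6 mm thick, open top; loose, about 0.27 kg, standing on the bench.
- hex_lid: hexagonal lid, same wood, 0.08 kg, plug down; origin: centre of the plug's underside, z up. Upwards from it: plug 8 mm deep, 2.5 mm play all round; cover plate 8 mm thick, 96 mm across flats; central dark round knob, 22 mm across, 16 to 46 mm above the origin. Seated, the plate rests on the rim, origin 37 mm above the box's. x axis square out of a flat side, as on the box; fits in six yaws.
- square_lid: square lid, same wood, 0.08 kg, plug down; origin: centre of the plug's underside, z up. Upwards from it: plug 8 mm deep, 2.5 mm play all round; cover plate 8 mm thick, 84 by 84 mm; central dark round knob, 22 mm across, 16 to 46 mm above the origin. Seated, the plate rests on the rim, origin 37 mm above the box's. x and y axes square to the sides; fits in four yaws.
- spare_lid: the odd lid: like the hexagonal lid but small, 70 mm across flats; its box is not on the bench, so it stays where it lies. Same heights and knob; origin at the centre of the plug's underside.
- bench_plane: bystander: wooden bench plane 200 (x) by 58 (y) mm, about 105 mm high with its iron, beyond the boxes; origin at the centre of its underside.
- glue_bottle: bystander: upright glue bottle 56 mm in diameter, 150 mm tall, beyond the boxes on the left; origin at the centre of its underside.
- mallet: bystander: joiner's mallet lying on its side; head 65 (x) by 130 (y) by 75 mm high, centred 100 mm along x from the origin; handle 26 mm thick along x from 130 mm behind the origin to the head, 37 mm above the bench; origin on the bench.
Not all that is in view belongs to the job. Leave any blue, pink or red look-alike of the square_box alone.

How it is judged (in metres and radians):
At the end, for the whole second after the job is handed in: Each box bears the lid of its shape and size: plate within 2.5 mm of fully down on the rim, centred within 6 mm, level within 0.05 rad; boxes upright on the bench within 50 mm of their start, the small hexagonal lid and bystanders within 30 mm of theirs; all at rest (z of hex_lid in the frame of hex_box between 0.034 and 0.0395 m and horizontal distance between hex_lid and hex_box below 0.006 m and angle between each of hex_lid, hex_box, square_lid, square_box's own z axis and vertical below 0.05 rad and height (world z) of each of hex_box, square_box below 0.01 m and linear speed of each of hex_lid, hex_box, square_lid, square_box below 0.02 m/s and z of square_lid in the frame of square_box between 0.034 and 0.0395 m and horizontal distance between square_lid and square_box below 0.006 m and distance of each of hex_box, square_box from where it was at the start of the episode below 0.05 m and distance of each of spare_lid, bench_plane, glue_bottle, mallet from where it was at the start of the episode below 0.03 m); the robot touches nothing.
It fails at once if a box is shoved or lifted more than 50 mm from its place (distance of any of hex_box, square_box from where it was at the start of the episode above 0.05 m).
It fails at once if a lid is dropped onto or forced against a box (over 40 N) (contact force between any of hex_lid, square_lid and hex_box above 40 N or contact force between any of hex_lid, square_lid and square_box above 40 N).
It fails at once if the spare lid, plane, glue bottle or mallet is disturbed (moved more than 30 mm) (distance of any of spare_lid, bench_plane, glue_bottle, mallet from where it was at the start of the episode above 0.03 m).
It also fails if it takes over 67 s, if anything falls off the work surface, if the arm or the gripper's body presses on something with over 40 N, if the wrist force passes 120 N, or if a joint passes its speed limit or range.

ROBOT

A 7-joint arm with a two-finger parallel gripper is mounted at the origin on the work surface. World frame = base frame: x ahead of the robot, y to its left, z up, the work surface at z = 0. Lengths are in mm, angles in rad, forces in N, time in s.
With the tool pointing down it reaches from about 400 to 875 mm from the base axis. Payload 4.4 kg.
Tool frame: the origin (TCP) lies on the centre line of the jaws, within the pads' length; the fingertips stand 14 mm ahead of it and the grasp point (between the pads) lies 5 mm behind it (tips_ahead is the distance from the TCP to the fingertips, in mm); z points along the fingers, y is the line along which they close (so a half turn about z gives the same grasp; the last joint's range is limited). The gripper opens to 85 mm and grips with 20 to 120 N. Pads are 22 mm wide; open, the fingers measure 114 mm over their backs; the gripper's body (76 mm by 85 mm) begins 54 mm behind the grasp point. The pads swing forward as they close: fully open they stand 13 mm farther back than shut.
Start: joints at [-1.21, 0.628, 0.038, 1.517, -0.027, 0.996, -0.02], TCP at [269.053, 591.716, 245.313] pointing down, gripper open.
Joint ranges: [-3.06, 3.06], [-0.37, 2.12], [-1.25, 1.32], [0.18, 2.47], [-1.1, 4.24], [0.23, 1.98], [-2.94, 2.94]. Speed limits (rad/s): [2.57, 2.57, 3.14, 3.14, 3.14, 3.14, 3.14].

INTERFACE

Orientations are given as [roll, pitch, yaw] about the fixed x, y, z axes, in that order (R = Rz(yaw) Ry(pitch) Rx(roll)).
In Python, from cell import * gives the robot as it stands.
- The arm moves only by the tool move_arm, never from a script. Its argument "rows" is text: rows parted by semicolons, each of 7 numbers parted by spaces: the shift along the tool's x, y, z scaled (see below), then the turn, a rotation vector about the tool's x, y, z scaled (see below), then the closure, from -1 (fully open) to 1 (shut). A call has 1 to 12 rows; each row is the pose to reach, as a shift and turn from the pose commanded when the call began, along the tool's axes at that moment; what a row does not reach only later rows make up. The controller multiplies each number of a shift by 0.3 m and each number of a turn by pi/2 rad. A row lasts 1/12 s, in which the tool goes at most 41.7 mm and 7.16 degrees, less where a joint would pass 70% of its speed; a pose out of reach is approached as far as the arm can. A call with a number of a shift or a turn outside -1 to 1 is refused whole. A call with a gripper value outside its range is refused whole. The fingers move at their own pace and stop on an object; the grip force is fixed at half the most. Time passes only in rows, so rows that repeat a pose let the fingers close. It gives the time, the measured TCP pose, the force, the opening and the grip force at its end, in the units of the state.
- read_state(): the state, without advancing time (a new reading comes with each control period).
- get_image(name): name is "side" or "top" or "wrist"; returns a dict with "img" (384x512x3 uint8, red, green, blue), "vfov" (degrees; the focal length in pixels is half the picture's height over the tangent of half this angle, whatever the lens; pixels are square), "cx", "cy" (the principal point, pixels), "extrinsics" (4x4, takes a point from camera to world coordinates); the wrist camera has in their place "T_tool_cam" (4x4, takes a point from camera to tool coordinates, whose origin is the TCP and whose axes are the flange's). Camera axes: x right, y up, looking along -z (the intrinsics and any distortion apply to the point x, -y, -z); pixel columns grow to the right and rows downward; lengths in mm; the calibration is good to about 2 mm. A picture is of the moment at which its call begins: read the wrist's pose just before it. There is no depth.
- finish_job(): hands the job in; it is judged then, once.
The state is a dict: "clock": time; "qpos": joint angles; "qd": joint speeds; "tau": joint torques, N m; "eef_pos": TCP position; "tool_rot": TCP orientation; "force": force on the tool from outside, world axes, zero at the start; "torque": the same for the moment, N m; "width": finger opening in mm; "gripper_force": force on a finger pad.
Only numpy, scipy, OpenCV 4.12 (cv2) and the standard library are available. Lean on these libraries where they do the work, as an engineer would, in place of code of your own. Each camera call takes 0.05 s, during which the arm holds its last target. There are 200 camera calls.

## Working session

There is one attempt and no reset: what is moved stays moved. The work goes in short steps, Python scripts to look and compute and a tool call to move; the robot and the scene stay as the last step left them, time stands still between calls to the robot, and variables do not carry over. Pictures are saved under pics/ and viewed, at most 10 in all, crops included, and the job is handed in when it is done.

Besides the shell and the picture viewer there is one more tool, called as a command line: name --argument value ..., lists and objects as JSON in quotes. move_arm: Moves the arm, as the interface text tells. Its arguments: {"type":"object","properties":{"rows":{"type":"string"}},"required":["rows"]}

```bash
ls; mkdir -p pics; python3 - <<'E'
from cell import *
import cv2, numpy as np, pickle
s=read_state(); print({k:np.round(v,3).tolist() for k,v in s.items()})
D={}
for n in ("top","side"):
    d=get_image(n); D[n]=d; cv2.imwrite(f"pics/{n}0.png",d["img"][:,:,::-1]); print(n,{k:(np.round(v,3).tolist()) for k,v in d.items() if k!="img"})
pickle.dump(D,open("d0.pkl","wb"))
a=np.hstack([D["top"]["img"],D["side"]["img"]])[:,:,::-1]
E
```

```text
pics
{'clock': 0.0, 'qpos': [-1.21, 0.629, 0.038, 1.518, -0.027, 0.996, -0.02], 'qd': [-0.0, -0.001, 0.001, -0.0, -0.001, 0.001, -0.001], 'tau': [-0.0, -56.339, 1.226, -19.345, 0.011, 0.01, 0.0], 'eef_pos': [268.795, 591.151, 244.384], 'tool_rot': [-3.14, -0.0, 2.715], 'force': [0.282, -1.003, -0.387], 'torque': [-0.043, -0.024, -0.002], 'gripper_force': 0.0, 'width': 85.514}
top {'vfov': 49.53, 'cx': 253.344, 'cy': 189.247, 'extrinsics': [[-0.008, 0.976, -0.218, 390.297], [-1.0, -0.008, 0.002, -53.962], [0.0, 0.218, 0.976, 1045.209], [0.0, 0.0, 0.0, 1.0]]}
side {'vfov': 56.02, 'cx': 258.862, 'cy': 187.994, 'extrinsics': [[0.991, 0.1, -0.084, 541.717], [-0.13, 0.742, -0.657, -758.613], [-0.003, 0.663, 0.749, 849.872], [0.0, 0.0, 0.0, 1.0]]}
```

View pics/top0.png

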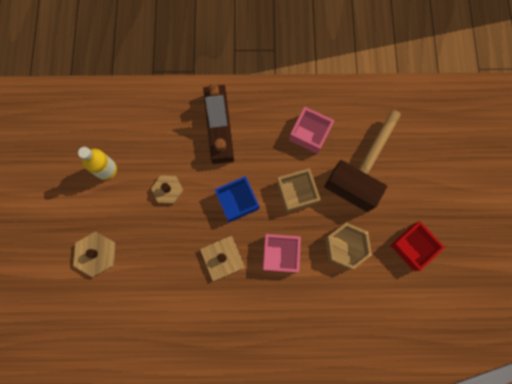

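View pics/side0.png

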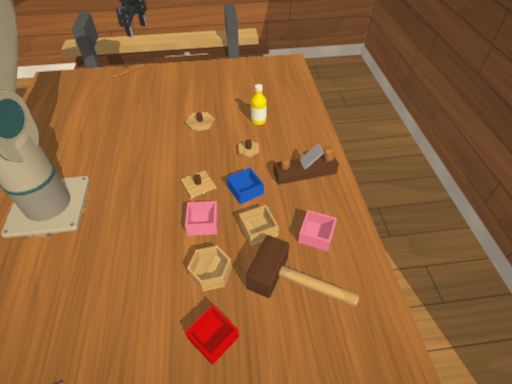

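```bash
cat > h.py <<'E'
from cell import *
import cv2, numpy as np
from scipy.spatial.transform import Rotation as R
def rot(s): return R.from_euler("xyz",s["tool_rot"])
def grab(n,save=None):
    s=read_state(); d=get_image(n)
    if n=="wrist":
        T=np.eye(4); T[:3,:3]=rot(s).as_matrix(); T[:3,3]=s["eef_pos"]; d["extrinsics"]=T@np.array(d["T_tool_cam"])
    if save: cv2.imwrite(f"pics/{save}.png",np.ascontiguousarray(d["img"][:,:,::-1]))
    return d
def foc(d): return d["img"].shape[0]/2/np.tan(np.radians(d["vfov"])/2)
def cast(d,px,z):
    px=np.asarray(px,float).reshape(-1,2); f=foc(d); E=np.array(d["extrinsics"])
    v=np.c_[(px[:,0]-d["cx"])/f,-(px[:,1]-d["cy"])/f,-np.ones(len(px))]@E[:3,:3].T
    return (E[:3,3]+v*((z-E[2,3])/v[:,2])[:,None])[:,:2]
def proj(d,p):
    E=np.array(d["extrinsics"]); c=E[:3,:3].T@(np.asarray(p,float)-E[:3,3]); f=foc(d)
    return np.array([d["cx"]+f*c[0]/-c[2],d["cy"]-f*c[1]/-c[2]])
def wood(d,smax=150,vmin=70):
    hsv=cv2.cvtColor(np.ascontiguousarray(d["img"]),cv2.COLOR_RGB2HSV)
    m=cv2.inRange(hsv,(10,30,vmin),(28,smax,255))
    return cv2.morphologyEx(m,cv2.MORPH_OPEN,np.ones((3,3)))
def contour(m,px=None):
    cs,_=cv2.findContours(m,cv2.RETR_EXTERNAL,cv2.CHAIN_APPROX_NONE)
    cs=[c for c in cs if cv2.contourArea(c)>200]
    if px is None: return cs
    return max(cs,key=lambda c:cv2.pointPolygonTest(c,tuple(map(float,px)),True))
def shape(w,n):
    """centre, flat direction (deg, mod 360/n), across flats of regular n-gon outline in world mm"""
    h=cv2.convexHull(w.astype(np.float32).reshape(-1,1,2)); M=cv2.moments(h)
    c=np.array([M["m10"],M["m01"]])/M["m00"]
    q=np.vstack([np.linspace(a,b,50,endpoint=False) for a,b in zip(h[:,0],np.roll(h[:,0],-1,0))])-c
    t=np.linspace(-np.pi,np.pi,720,endpoint=False); ang=np.arctan2(q[:,1],q[:,0]); o=np.argsort(ang)
    r=np.interp(t,ang[o],np.hypot(*q[o].T),period=2*np.pi)
    ph=np.angle(np.sum(r*np.exp(1j*n*t)))/n
    return c,np.degrees(ph+np.pi/n)%(360/n),2*np.sqrt(M["m00"]/(n*np.tan(np.pi/n)))
def go(s,xyz,yawdeg=0.,):
    """shift/turn numbers to reach world xyz tool-down, with world yaw change in deg"""
    r=rot(s); sh=r.inv().apply(np.array(xyz)-s["eef_pos"])/300
    tgt=R.from_euler("xyz",[np.pi,0,s["tool_rot"][2]+np.radians(yawdeg)])
    return np.round(sh,4),np.round((r.inv()*tgt).as_rotvec()/(np.pi/2),4)
E
python3 - <<'E'
from h import *; import pickle
d=pickle.load(open("d0.pkl","rb"))["top"]
m=wood(d)
for n,px,k,z in (("hexlid",(94,262),6,16),("sqlid",(222,268),4,16),("spare",(167,198),6,16),("sqbox",(299,205),4,45),("hexbox",(350,265),6,45)):
    c=contour(m,px); w=cast(d,c.reshape(-1,2),z); print(n,cv2.boundingRect(c),*shape(w,k))
hsv=cv2.cvtColor(d["img"],cv2.COLOR_RGB2HSV)
for p in ((94,265),(222,268),(200,300),(299,190),(350,240)): print(p,hsv[p[1],p[0]])
w=grab("wrist","w0"); print(np.round(w["T_tool_cam"],3),w["vfov"])
s=read_state()
E
```

```text
hexlid (74, 233, 41, 43) [461.24832191 335.58905836] 30.898439763676194 95.26776548869749
sqlid (201, 237, 43, 43) [448.84144386  22.21593589] 23.071959715084375 82.60845956029632
spare (152, 176, 30, 27) [622.58768757 163.53133345] 57.44819993263241 68.27174187153733
sqbox (278, 169, 42, 43) [ 611.63093812 -166.00637934] 16.02822230401246 87.00981193756787
hexbox (326, 223, 45, 46) [ 473.68409647 -281.79484114] 35.754118470535786 98.53655966962445
(94, 265) [ 17 142 144]
(222, 268) [ 17 139 150]
(200, 300) [ 13 179 131]
(299, 190) [ 17 138  96]
(350, 240) [ 17 142 108]
[[-1.00000e-03  9.57000e-01  2.89000e-01  7.44080e+01]
 [ 1.00000e+00  1.00000e-03 -1.00000e-03  8.00000e-02]
 [-1.00000e-03  2.89000e-01 -9.57000e-01 -1.29386e+02]
 [ 0.00000e+00  0.00000e+00  0.00000e+00  1.00000e+00]] 58.4131853048394
```

View pics/w0.png

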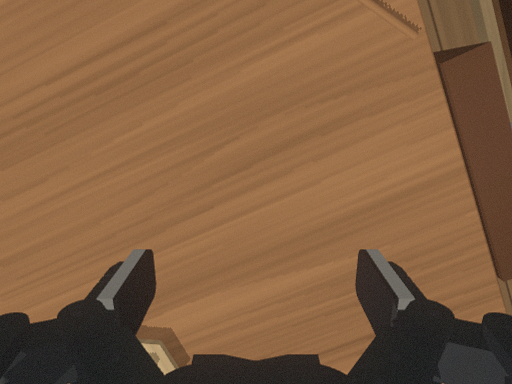

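Top and side views: hex lid at (94,255), square lid (222,258), square box (299,190), hex box (350,246). The wrist view shows bare bench at the start pose, with the jaws filling the bottom rows. Next, hover over the hex lid.

```bash
python3 -c "
from h import *
s=read_state();print(s['clock'],go(s,[461,336,250]))"
```

```text
0.15 (array([-0.9353, -0.5095, -0.0173]), array([-0.0009,  0.    , -0.    ]))
```

move_arm --rows "-0.4 -0.22 -0.01 0 0 0 -1; -0.935 -0.51 -0.017 0 0 0 -1; -0.935 -0.51 -0.017 0 0 0 -1; -0.935 -0.51 -0.017 0 0 0 -1; -0.935 -0.51 -0.017 0 0 0 -1; -0.935 -0.51 -0.017 0 0 0 -1; -0.935 -0.51 -0.017 0 0 0 -1; -0.935 -0.51 -0.017 0 0 0 -1; -0.935 -0.51 -0.017 0 0 0 -1; -0.935 -0.51 -0.017 0 0 0 -1; -0.935 -0.51 -0.017 0 0 0 -1; -0.935 -0.51 -0.017 0 0 0 -1"

```text
clock: 1.15
eef_pos: [459.8, 337.9, 250.2]
tool_rot: [3.141, -0.001, 2.717]
force: [0.7, 0.1, -0.1]
width: 85.5
gripper_force: 0.0
```

```bash
cat >> h.py <<'E'
def look(xy,k,z,save,off=0,**kw):
    """wrist view: outline of the wooden shape near xy at height z"""
    d=grab("wrist",save); m=wood(d,**kw); c=contour(m,proj(d,[xy[0],xy[1],z])+[0,off])
    v=d["img"][:,:,::-1].copy(); cv2.drawContours(v,[c],-1,(0,255,0),1); cv2.imwrite(f"pics/{save}.png",v)
    return d,cv2.boundingRect(c),shape(cast(d,c.reshape(-1,2),z),k)
E
python3 - <<'E'
from h import *
s=read_state(); print(s["clock"],s["eef_pos"],s["tool_rot"],s["qpos"])
d,b,r=look((461,336),6,16,"w1",off=20); print(b,r)
hsv=cv2.cvtColor(d["img"],cv2.COLOR_RGB2HSV)
p=proj(d,[461,336,16]).astype(int); print(p,hsv[p[1]+22,p[0]],hsv[60,60])
E
```

```text
1.15 [459.81811103 337.87775156 250.22446621] [ 3.14134534e+00 -1.20910114e-03  2.71738322e+00] [-0.70947625  0.50780501  0.04131501  1.73905211 -0.02725559  0.89561044
  0.4902623 ]
(0, 0, 512, 374) (array([514.52975464, 312.34549601]), np.float64(5.648012949446598), np.float64(516.2486659823522))
[253 160] [ 18 101 156] [ 13 136 156]
```

View pics/w1.png

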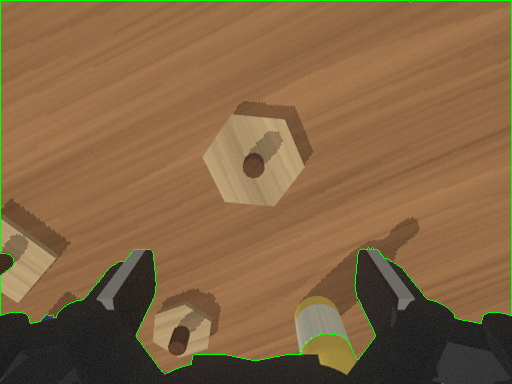

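The wrist view shows the hex lid at about (255,160) with its knob at (253,166). The bench leaked into the mask, so I'll tighten it.

```bash
sed -i 's/def wood(d,smax=150,vmin=70):/def wood(d,smax=150,vmin=70,hmin=10):/; s/(10,30,vmin)/(hmin,30,vmin)/' h.py
python3 - <<'E'
from h import *
s=read_state(); d,b,r=look((461,336),6,16,"w2",off=20,smax=121,hmin=15); print(b,r)
g=cv2.cvtColor(d["img"],cv2.COLOR_RGB2HSV); p=proj(d,[461,336,46]).astype(int)
k=np.zeros(g.shape[:2],np.uint8); cv2.circle(k,tuple(map(int,p)),22,255,-1)
k&=cv2.inRange(g,(0,0,0),(14,255,100)); k=cv2.morphologyEx(k,cv2.MORPH_OPEN,np.ones((5,5)))
for c in contour(k): print("knob",cv2.minEnclosingCircle(c),cast(d,[cv2.minEnclosingCircle(c)[0]],44))
print(s["eef_pos"],go(s,[*r[0],120]),go(s,[*r[0],33]))
E
```

```text
(203, 114, 102, 92) (array([462.12304968, 335.18601622]), np.float64(30.14620912474904), np.float64(96.82511960211143))
[459.83031518 337.93768216 250.23955608] (array([-0.0112, -0.0053,  0.4341]), array([ 0.0002, -0.0006, -0.    ])) (array([-0.0115, -0.0054,  0.7241]), array([ 0.0002, -0.0006, -0.    ]))
```

move_arm --rows "-0.011 -0.005 0.14 0 0 0 -1; -0.011 -0.005 0.28 0 0 0 -1; -0.011 -0.005 0.42 0 0 0 -0.3; -0.011 -0.005 0.54 0 0 0 -0.1; -0.011 -0.005 0.63 0 0 0 0; -0.011 -0.005 0.69 0 0 0 0; -0.011 -0.005 0.722 0 0 0 0; -0.011 -0.005 0.722 0 0 0 0; -0.011 -0.005 0.722 0 0 0 1; -0.011 -0.005 0.722 0 0 0 1; -0.011 -0.005 0.722 0 0 0 1; -0.011 -0.005 0.722 0 0 0 1"

```text
clock: 2.25
eef_pos: [464.2, 334.3, 35.2]
tool_rot: [3.139, 0.001, 2.715]
force: [-0.5, 0.4, 2.6]
width: 20.1
gripper_force: 59.1
```

move_arm --rows "0 0 -0.05 0 0 0 1; 0 0 -0.15 0 0 0 1; 0 0 -0.28 0 0 0 1; -0.02 -0.03 -0.42 0 0 0 1; -0.08 -0.12 -0.54 0 0 0 1; -0.14 -0.22 -0.62 0 0 0 1; -0.2 -0.32 -0.67 0 0 0 1; -0.27 -0.42 -0.71 0 0 0 1; -0.33 -0.52 -0.717 0 0 0 1; -0.39 -0.61 -0.717 0 0 0 1; -0.45 -0.7 -0.717 0 0 0 1; -0.51 -0.79 -0.717 0 0 0 1"

```text
clock: 3.25
eef_pos: [504.6, 52.8, 250.0]
tool_rot: [3.141, 0.001, 2.715]
force: [-0.1, -0.2, -0.7]
width: 20.1
gripper_force: 58.8
```

move_arm --rows "-0.06 -0.09 0 0 0 0 1; -0.12 -0.18 0 0 0 0 1; -0.18 -0.28 0 0 0 0 1; -0.24 -0.37 0 0 0 0 1; -0.3 -0.46 0 0 0 0 1; -0.36 -0.55 0 0 0 0 1; -0.42 -0.64 0 0 0 0 1; -0.48 -0.74 0 0 0 0 1; -0.54 -0.83 0 0 0 0 1; -0.6 -0.92 0 0 0 0 1; -0.65 -0.99 0 0 0 0 1; -0.65 -1 0 0 0 0 1"

```text
clock: 4.25
eef_pos: [557.2, -306.5, 249.5]
tool_rot: [-3.137, 0.004, 2.708]
force: [0.5, -1.1, -0.4]
width: 20.0
gripper_force: 58.8
```

```bash
python3 - <<'E'
from h import *
s=read_state(); print(s["clock"],s["eef_pos"],s["tool_rot"],s["qpos"],s["force"],s["width"],go(s,[565,-323,250]))
E
```

```text
4.25 [ 557.18874472 -306.48185642  249.46161385] [-3.13719307  0.00361212  2.70778573] [ 0.40929345  0.60222347  0.07838548  1.55974172 -0.04838665  0.97781641
  1.63780776] [ 0.52348344 -1.08883083 -0.40695696] 19.987429735427167 (array([-0.0468, -0.039 , -0.0015]), array([-0.0028,  0.0023, -0.    ]))
```

move_arm --rows "0 0 0 0 0 0 1; 0 0 0 0 0 0 1; 0 0 0 0 0 0 1; 0 0 0 0 0 0 1"

```text
clock: 4.58
eef_pos: [558.3, -297.4, 249.2]
tool_rot: [3.141, -0.0, 2.717]
force: [0.5, -0.2, -0.6]
width: 19.9
gripper_force: 58.8
```

```bash
python3 - <<'E'
from h import *
s=read_state(); print(s["clock"],s["eef_pos"],s["tool_rot"])
d=grab("wrist","w3"); print(proj(d,[474,-282,45])); 
g=cv2.cvtColor(d["img"],cv2.COLOR_RGB2HSV)
for q in ((474,-282,6),(521,-282,45),(427,-282,45)):
    p=proj(d,q).astype(int); print(p, g[p[1],p[0]] if (p>0).all() else "")
E
```

```text
4.5833 [ 558.26036832 -297.41213444  249.18693153] [ 3.14063496e+00 -9.39463401e-05  2.71715310e+00]
[232.09682573  76.35562265]
[234  77] [ 18  93 194]
[253 123] [ 16  99 132]
[209  25] [ 19  93 194]
```

View pics/w3.png

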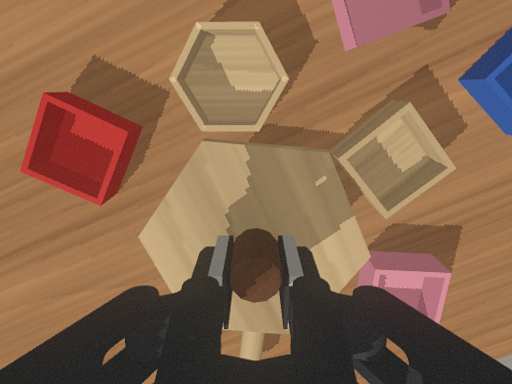

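The wrist view shows the hex box whole at (229,77), the square box at (395,160), and the held lid with its far edge running (205,141)–(330,152). I'll measure the box and the lid in hand.

```bash
python3 - <<'E'
from h import *
s=read_state(); z=s["eef_pos"][2]
d=grab("wrist"); m=wood(d,smax=121,hmin=15)
b=contour(m,(229,50)); print(cv2.boundingRect(b),shape(cast(d,b.reshape(-1,2),45),6))
q=contour(m,(395,190)); print("sq",cv2.boundingRect(q),shape(cast(d,q.reshape(-1,2),45),4))
l=contour(m,(200,200)); print(cv2.boundingRect(l))
a=cv2.approxPolyDP(l,6,True).reshape(-1,2); w=cast(d,a,z-19.2)
for i in range(len(a)):
    v=w[(i+1)%len(a)]-w[i]; print(a[i],np.round(w[i],1),round(np.hypot(*v),1),round((np.degrees(np.arctan2(v[1],v[0]))+90)%60,1))
g=cv2.cvtColor(d["img"],cv2.COLOR_RGB2HSV); k=cv2.inRange(g,(0,60,0),(14,255,110)); k[:225]=0;k[305:]=0;k[:,:222]=0;k[:,290:]=0
ys,xs=np.nonzero(k); print(xs.min(),xs.max(),ys.min(),ys.max())
c=[(xs.min()+xs.max())/2,ys.min()]; print("knob px",c)
T=rot(s).inv()
def tool(p): return T.apply([p[0]-s["eef_pos"][0],p[1]-s["eef_pos"][1],0])
print(tool(cast(d,[[256,265]],z+10.8)[0]))
print([np.round(tool(x)[:2],1).tolist() for x in w])
E
```

```text
(170, 21, 119, 111) (array([ 474.40223459, -285.76975418]), np.float64(35.724212477551944), np.float64(96.80122728120188))
sq (138, 100, 318, 194) (array([ 616.67666347, -284.7940503 ]), np.float64(49.146527376496685), np.float64(217.70739108176514))
(138, 100, 318, 194)
[455 166] [ 558.  -200.1] 37.1 46.8
[408 101] [ 522.5 -210.8] 7.2 32.4
[391 100] [ 519.1 -217.2] 33.3 18.0
[329 153] [ 529.4 -248.9] 54.8 28.7
[204 138] [ 501.  -295.7] 57.6 30.5
[138 238] [ 530.2 -345.4] 32.7 29.9
[171 293] [ 562.9 -345.4] 39.2 27.3
[218 236] [ 544.8 -310.6] 8.1 24.6
[235 239] [ 549.6 -304. ] 11.6 7.3
[256 227] [ 548.1 -292.4] 10.2 2.2
[274 238] [ 556.7 -287. ] 8.6 45.9
[292 235] [ 558.8 -278.7] 39.2 43.9
[339 292] [ 596.9 -269.3] 25.0 34.6
[369 253] [ 582.7 -248.7] 53.3 30.2
[329 153] [ 529.4 -248.9] 41.3 48.0
[385 218] [ 568.7 -236.1] 37.6 16.6
222 287 228 304
knob px [np.float64(254.5), np.int64(228)]
[8.29704269e+00 4.35239944e-01 6.32064566e-04]
[[40.4, 88.8], [68.4, 64.4], [68.8, 57.2], [46.4, 32.5], [53.0, -21.9], [5.9, -55.1], [-23.9, -41.7], [6.9, -17.3], [5.3, -9.4], [11.4, 0.6], [5.8, 9.1], [7.3, 17.5], [-23.5, 41.8], [-2.1, 54.7], [46.4, 32.5], [15.8, 60.4]]
```

```bash
python3 - <<'E'
from h import *
s=read_state(); print(s["eef_pos"],go(s,[476.4,-286.5,120],5.5))
E
```

```text
[ 558.21885242 -297.92613982  249.1532185 ] (array([ 0.2642, -0.078 ,  0.4305]), array([ 0.0003,  0.    , -0.0611]))
```

move_arm --rows "0.08 -0.024 0.05 0 0 -0.03 1; 0.17 -0.05 0.15 0 0 -0.061 1; 0.24 -0.07 0.27 0 0 -0.061 1; 0.264 -0.078 0.37 0 0 -0.061 1; 0.264 -0.078 0.43 0 0 -0.061 1; 0.264 -0.078 0.43 0 0 -0.061 1; 0.264 -0.078 0.43 0 0 -0.061 1; 0.264 -0.078 0.43 0 0 -0.061 1; 0.264 -0.078 0.43 0 0 -0.061 1; 0.264 -0.078 0.43 0 0 -0.061 1"

```text
clock: 5.52
eef_pos: [477.4, -288.2, 121.4]
tool_rot: [-3.141, 0.003, 2.811]
force: [-0.0, 1.0, -0.6]
width: 19.8
gripper_force: 58.8
```

```bash
python3 - <<'E'
from h import *
s=read_state(); print(s["eef_pos"],s["tool_rot"],s["force"],go(s,[476.4,-286.5,86],np.degrees(2.717-s["tool_rot"][2])+5.5))
E
```

```text
[ 477.42144654 -288.22568592  121.35775111] [-3.14112367e+00  3.01915461e-03  2.81108283e+00] [-0.00229955  0.96137151 -0.62371217] (array([0.0054, 0.0044, 0.1178]), array([-0.0003,  0.0019, -0.0012]))
```

move_arm --rows "0.005 0.004 0.04 0 0 -0.001 1; 0.005 0.004 0.08 0 0 -0.001 1; 0.005 0.004 0.105 0 0 -0.001 1; 0.005 0.004 0.118 0 0 -0.001 1; 0.005 0.004 0.118 0 0 -0.001 1; 0.005 0.004 0.118 0 0 -0.001 1; 0.005 0.004 0.118 0 0 -0.001 1"

```text
clock: 6.1
eef_pos: [475.5, -286.5, 85.1]
tool_rot: [-3.141, 0.001, 2.812]
force: [-0.3, 1.0, -0.9]
width: 20.3
gripper_force: 58.8
```

```bash
python3 - <<'E'
from h import *
import time
s=read_state(); print(s["eef_pos"],s["tool_rot"],s["force"],s["qd"].round(3) if hasattr(s["qd"],"round") else s["qd"],go(s,[476.4,-286.5,72.2],np.degrees(2.717-s["tool_rot"][2])+5.5))
E
```

```text
[ 475.52540303 -286.47663388   85.05407169] [-3.14137839e+00  1.04834121e-03  2.81208074e+00] [-0.328633    1.01593729 -0.91305316] [ 0.001 -0.002  0.001  0.002 -0.001 -0.003  0.002] (array([-0.0027,  0.0009,  0.0428]), array([-0.0001,  0.0007, -0.0006]))
```

Good. Descend gently.

move_arm --rows "-0.002 0.001 0.007 0 0 0 1; -0.002 0.001 0.013 0 0 0 1; -0.002 0.001 0.017 0 0 0 1; -0.002 0.001 0.02 0 0 0 1; -0.002 0.001 0.023 0 0 0 1; -0.002 0.001 0.023 0 0 0 1"

```text
clock: 6.6
eef_pos: [475.6, -286.0, 77.4]
tool_rot: [3.142, -0.0, 2.812]
force: [0.3, 0.3, -0.5]
width: 20.4
gripper_force: 58.8
```

Plug is inside the rim with no contact force; go the rest of the way.

move_arm --rows "0 0 0.003 0 0 0 1; 0 0 0.006 0 0 0 1; 0 0 0.009 0 0 0 1; 0 0 0.012 0 0 0 1; 0 0 0.014 0 0 0 1; 0 0 0.015 0 0 0 1; 0 0 0.015 0 0 0 1"

```text
clock: 7.18
eef_pos: [475.7, -286.1, 73.0]
tool_rot: [3.142, -0.0, 2.812]
force: [-0.1, 0.0, -0.4]
width: 20.0
gripper_force: 58.8
```

move_arm --rows "0 0 0.002 0 0 0 1; 0 0 0.003 0 0 0 1; 0 0 0.004 0 0 0 1; 0 0 0.005 0 0 0 1; 0 0 0.005 0 0 0 1"

```text
clock: 7.6
eef_pos: [475.7, -286.2, 72.2]
tool_rot: [-3.142, 0.0, 2.812]
force: [-1.0, 0.1, 5.4]
width: 20.3
gripper_force: 59.4
```

move_arm --rows "0 0 0 0 0 0 0; 0 0 0 0 0 0 -0.1; 0 0 0 0 0 0 -0.1; 0 0 0 0 0 0 -0.1; 0 0 0 0 0 0 -0.1; 0 0 -0.05 0 0 0 -0.1; 0 0 -0.15 0 0 0 -0.1; 0 0 -0.28 0 0 0 -0.1; 0 0 -0.42 0 0 0 -0.1; 0 0 -0.53 0 0 0 -0.1; 0 0 -0.593 0 0 0 -0.1; 0 0 -0.593 0 0 0 -0.1"

```text
clock: 8.6
eef_pos: [478.2, -287.5, 254.4]
tool_rot: [-3.14, 0.009, 2.812]
force: [1.0, -0.8, -0.2]
width: 47.2
gripper_force: 0.0
```

```bash
python3 - <<'E'
from h import *
s=read_state(); print(s["clock"],s["eef_pos"],s["tool_rot"])
d,b,r=look((474.4,-285.8),6,53,"w4",off=20,smax=121,hmin=15); print(b,r)
# view pose for square box: camera (tool +74 x) above it, needed yaw unchanged
yaw=s["tool_rot"][2]; u=np.array([np.cos(yaw),np.sin(yaw)]); t=np.array([614,-168])-30*u
print(t,go(s,[*t,250]))
E
```

```text
8.6 [ 478.17572144 -287.52950723  254.35200468] [-3.14002975  0.00925552  2.81205235]
(200, 104, 113, 104) (array([ 473.65265511, -284.91658793]), np.float64(35.84631582493359), np.float64(97.94711787262487))
[ 642.38573618 -177.70824296] (array([-0.3993,  0.5235,  0.0174]), array([-0.001 ,  0.0059, -0.    ]))
```

View pics/w4.png

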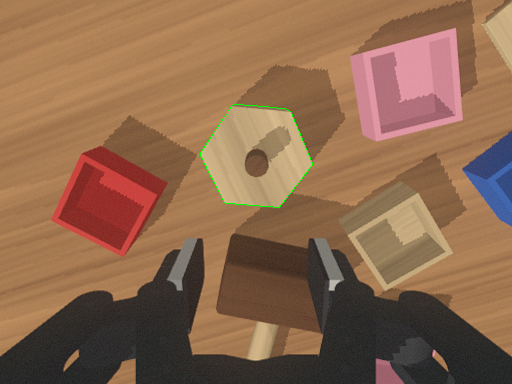

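The hex lid sits flush on its box at (256,157), aligned at 35.8°. Next I'll view the square box from above.

move_arm --rows "-0.08 0.1 0.017 0 0 0 -0.1; -0.16 0.21 0.017 0 0 0 -0.1; -0.24 0.32 0.017 0 0 0 -0.1; -0.32 0.42 0.017 0 0 0 -0.1; -0.4 0.523 0.017 0 0 0 -0.1; -0.4 0.523 0.017 0 0 0 -0.1; -0.4 0.523 0.017 0 0 0 -0.1; -0.4 0.523 0.017 0 0 0 -0.1; -0.4 0.523 0.017 0 0 0 -0.1"

```text
clock: 9.4
eef_pos: [638.3, -178.1, 243.3]
tool_rot: [-3.14, -0.002, 2.81]
force: [0.8, 0.6, 0.2]
width: 47.0
gripper_force: 0.0
```

```bash
python3 - <<'E'
from h import *
s=read_state(); print(s["clock"],s["eef_pos"],s["tool_rot"])
d,b,r=look((614,-168),4,45,"w5",smax=121,hmin=15); print(b,r)
print(go(s,[449,22,250]))
E
```

```text
9.4 [ 638.32701062 -178.07167078  243.33359309] [-3.14004461e+00 -2.49790395e-03  2.80991746e+00]
(196, 77, 122, 122) (array([ 615.19249081, -168.40621701]), np.float64(15.867659671045205), np.float64(85.16508663709628))
(array([ 0.8139,  0.425 , -0.0208]), array([-0.001 , -0.0016,  0.    ]))
```

View pics/w5.png

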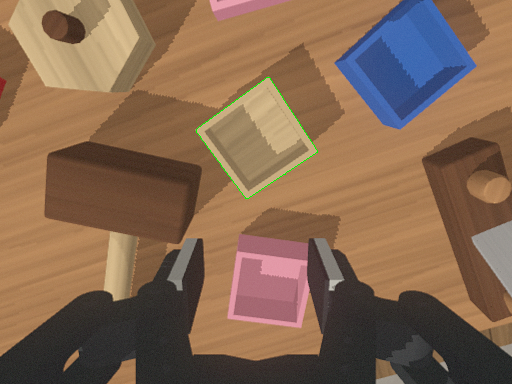

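The square box outline is clean at (256,138): (615.2,-168.4), 15.9°. On to the square lid.

move_arm --rows "0.11 0.06 -0.02 0 0 0 -0.1; 0.22 0.12 -0.02 0 0 0 -0.1; 0.34 0.18 -0.02 0 0 0 -0.1; 0.46 0.24 -0.02 0 0 0 -0.1; 0.58 0.3 -0.02 0 0 0 -0.1; 0.7 0.36 -0.02 0 0 0 -0.1; 0.814 0.425 -0.02 0 0 0 -0.1; 0.814 0.425 -0.02 0 0 0 -0.1; 0.814 0.425 -0.02 0 0 0 -0.1; 0.814 0.425 -0.02 0 0 0 -0.1; 0.814 0.425 -0.02 0 0 0 -0.1; 0.814 0.425 -0.02 0 0 0 -0.1"

```text
clock: 10.45
eef_pos: [451.1, 21.7, 250.4]
tool_rot: [-3.141, 0.001, 2.809]
force: [0.6, -0.4, 0.0]
width: 47.0
gripper_force: 0.0
```

```bash
python3 - <<'E'
from h import *
s=read_state(); print(s["clock"],s["eef_pos"],s["tool_rot"],s["qpos"].round(2))
d,b,r=look((449,22),4,16,"w6",smax=121,hmin=15,off=20); print(b,r)
print(go(s,[*r[0],34]))
E
```

```text
10.45 [451.09198142  21.69925203 250.40202324] [-3.14137391e+00  7.12139763e-04  2.80922726e+00] [-0.13  0.34  0.03  2.04 -0.01  0.76  1.14]
(200, 101, 108, 107) (array([449.01069225,  21.07907234]), np.float64(22.606777996766542), np.float64(84.75980908669811))
(array([ 0.0064, -0.0041,  0.7213]), array([-0.0001,  0.0005, -0.    ]))
```

move_arm --rows "0.006 -0.004 0.12 0 0 0 -0.1; 0.006 -0.004 0.24 0 0 0 -0.1; 0.006 -0.004 0.36 0 0 0 -0.1; 0.006 -0.004 0.48 0 0 0 -0.1; 0.006 -0.004 0.58 0 0 0 -0.1; 0.006 -0.004 0.65 0 0 0 -0.1; 0.006 -0.004 0.7 0 0 0 -0.1; 0.006 -0.004 0.72 0 0 0 -0.1; 0.006 -0.004 0.72 0 0 0 -0.1; 0.006 -0.004 0.72 0 0 0 -0.1"

```text
clock: 11.33
eef_pos: [448.5, 21.9, 33.2]
tool_rot: [3.141, -0.001, 2.81]
force: [-0.4, -0.6, 0.6]
width: 47.0
gripper_force: 0.0
```

```bash
python3 - <<'E'
from h import *
s=read_state(); print(s["clock"],s["eef_pos"],s["tool_rot"],s["force"],go(s,[449,21.1,34]))
E
```

```text
11.3333 [448.49307954  21.88542813  33.15716714] [ 3.14145937e+00 -7.17948461e-04  2.81043828e+00] [-0.37858867 -0.63647577  0.61075676] (array([-0.0024, -0.0019, -0.0028]), array([ 0.0001, -0.0005, -0.    ]))
```

move_arm --rows "-0.002 -0.002 -0.003 0 0 0 0.2; -0.002 -0.002 -0.003 0 0 0 1; -0.002 -0.002 -0.003 0 0 0 1; -0.002 -0.002 -0.003 0 0 0 1; -0.002 -0.002 -0.003 0 0 0 1; -0.002 -0.002 -0.003 0 0 0 1; -0.002 -0.002 -0.003 0 0 0 1"

```text
clock: 11.92
eef_pos: [448.6, 22.0, 35.4]
tool_rot: [-3.141, 0.0, 2.813]
force: [-0.2, 0.6, -0.9]
width: 20.0
gripper_force: 58.6
```

move_arm --rows "0 0 -0.05 0 0 0 1; 0 0 -0.15 0 0 0 1; 0 0 -0.27 0 0 0 1; 0 0 -0.4 0 0 0 1; 0 0 -0.52 0 0 0 1; 0 0 -0.6 0 0 0 1; 0 0 -0.6 0 0 0 1; 0 0 -0.6 0 0 0 1; 0 0 -0.6 0 0 0 1"

```text
clock: 12.67
eef_pos: [447.7, 21.5, 214.6]
tool_rot: [-3.141, -0.001, 2.812]
force: [-0.4, -0.5, -0.9]
width: 19.8
gripper_force: 58.7
```

```bash
python3 - <<'E'
from h import *
s=read_state(); z=s["eef_pos"][2]; print(s["eef_pos"],s["tool_rot"],s["width"])
d=grab("wrist","w7"); m=wood(d,smax=121,hmin=15)
l=contour(m,(220,170)); print(cv2.boundingRect(l)); T=rot(s).inv()
a=cv2.approxPolyDP(l,6,True).reshape(-1,2); w=cast(d,a,z-18)
for i in range(len(a)):
    v=w[(i+1)%len(a)]-w[i]; t=T.apply([*(w[i]-s["eef_pos"][:2]),0])
    print(a[i],np.round(t[:2],1),round(np.hypot(*v),1),round((np.degrees(np.arctan2(v[1],v[0])))%90,1))
E
```

```text
[447.73381949  21.45026079 214.62602173] [-3.14061128e+00 -1.18731081e-03  2.81191181e+00] 19.791981996667975
(133, 124, 245, 167)
[377 255] [-2.5 58.1] 82.0 22.4
[264 124] [59.  4.] 81.7 22.6
[133 241] [  4.9 -57.1] 32.2 19.4
[179 288] [-20.3 -37.2] 22.3 42.2
[199 252] [ -0.8 -26.4] 13.8 20.4
[221 235] [  7.9 -15.8] 4.7 71.0
[231 235] [  7.9 -11.1] 5.2 80.3
[233 245] [  2.8 -10.3] 10.1 22.3
[249 232] [ 9.4 -2.7] 13.2 48.4
[275 242] [4.3 9.5] 8.7 5.4
[292 235] [ 7.9 17.4] 12.4 29.4
[311 251] [-0.4 26.6] 23.5 7.1
[330 290] [-21.5  36.9] 28.5 23.0
```

View pics/w7.png

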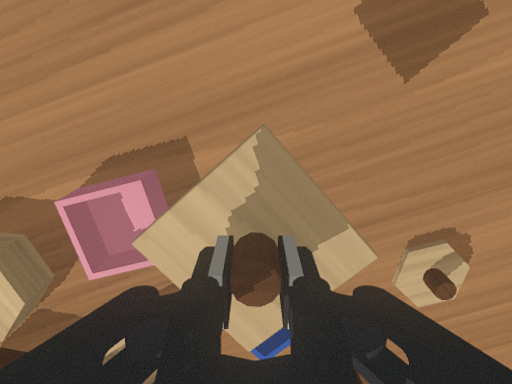

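Held square lid: corners at (264,124), (133,241), (377,255), yaw about 22.5°, nearly centred. Carry it above the square box.

```bash
python3 - <<'E'
from h import *
s=read_state(); print(go(s,[615.5,-168.5,200],-6.65))
E
```

```text
(array([-0.735 , -0.4182,  0.0461]), array([-0.0009, -0.0014,  0.0739]))
```

move_arm --rows "-0.1 -0.06 0 0 0 0.03 1; -0.2 -0.12 0 0 0 0.074 1; -0.3 -0.18 0 0 0 0.074 1; -0.4 -0.24 0 0 0 0.074 1; -0.5 -0.3 0 0 0 0.074 1; -0.6 -0.36 0.02 0 0 0.074 1; -0.7 -0.4 0.04 0 0 0.074 1; -0.735 -0.418 0.046 0 0 0.074 1; -0.735 -0.418 0.1 0 0 0.074 1; -0.735 -0.418 0.2 0 0 0.074 1; -0.735 -0.418 0.3 0 0 0.074 1; -0.735 -0.418 0.3 0 0 0.074 1"

```text
clock: 13.72
eef_pos: [611.1, -167.2, 117.3]
tool_rot: [-3.138, -0.014, 2.697]
force: [-0.6, -0.2, -1.8]
width: 20.2
gripper_force: 58.8
```

move_arm --rows "0 0 0 0 0 0 1; 0 0 0 0 0 0 1; 0 0 0 0 0 0 1; 0 0 0 0 0 0 1"

```text
clock: 14.05
eef_pos: [617.8, -168.1, 127.0]
tool_rot: [3.141, 0.003, 2.696]
force: [-0.4, -0.3, -0.0]
width: 19.6
gripper_force: 58.8
```

```bash
python3 - <<'E'
from h import *
s=read_state(); print(s["eef_pos"],s["tool_rot"],s["force"],go(s,[615.5,-168.5,86],np.degrees(2.812-s["tool_rot"][2])-6.65))
E
```

```text
[ 617.7625544  -168.13464718  127.04426304] [3.14093870e+00 2.89213171e-03 2.69598719e+00] [-0.43937066 -0.29932849 -0.01049973] (array([ 0.0067, -0.0044,  0.1368]), array([0.0004, 0.0018, 0.    ]))
```

move_arm --rows "0.007 -0.004 0.04 0 0 0 1; 0.007 -0.004 0.08 0 0 0 1; 0.007 -0.004 0.11 0 0 0 1; 0.007 -0.004 0.13 0 0 0 1; 0.007 -0.004 0.136 0 0 0 1; 0.007 -0.004 0.136 0 0 0 1; 0.007 -0.004 0.136 0 0 0 1; 0.007 -0.004 0.136 0 0 0 1; 0.007 -0.004 0.136 0 0 0 1"

```text
clock: 14.8
eef_pos: [614.6, -168.3, 85.0]
tool_rot: [3.141, 0.001, 2.696]
force: [-0.8, -0.2, -1.1]
width: 20.3
gripper_force: 58.7
```

```bash
python3 - <<'E'
from h import *
s=read_state(); print(s["eef_pos"],s["tool_rot"],s["force"],go(s,[615.5,-168.5,72.4],np.degrees(2.812-s["tool_rot"][2])-6.65))
E
```

```text
[ 614.59151009 -168.31531057   84.98803104] [3.14129525e+00 8.69595730e-04 2.69590922e+00] [-0.77263187 -0.16509836 -1.08600932] (array([-0.003 ,  0.0007,  0.042 ]), array([ 0.0002,  0.0006, -0.    ]))
```

move_arm --rows "-0.003 0.001 0.007 0 0 0 1; -0.003 0.001 0.013 0 0 0 1; -0.003 0.001 0.017 0 0 0 1; -0.003 0.001 0.02 0 0 0 1; -0.003 0.001 0.023 0 0 0 1; -0.003 0.001 0.023 0 0 0 1"

```text
clock: 15.3
eef_pos: [614.9, -168.4, 77.3]
tool_rot: [-3.141, -0.0, 2.696]
force: [0.6, 0.2, -0.7]
width: 20.1
gripper_force: 58.7
```

move_arm --rows "0 0 0.003 0 0 0 1; 0 0 0.006 0 0 0 1; 0 0 0.009 0 0 0 1; 0 0 0.012 0 0 0 1; 0 0 0.014 0 0 0 1; 0 0 0.015 0 0 0 1; 0 0 0.015 0 0 0 1"

```text
clock: 15.88
eef_pos: [615.1, -168.4, 73.0]
tool_rot: [-3.142, -0.0, 2.696]
force: [0.3, 0.2, -0.6]
width: 20.2
gripper_force: 58.7
```

move_arm --rows "0 0 0.001 0 0 0 1; 0 0 0.002 0 0 0 1; 0 0 0.003 0 0 0 1; 0 0 0.004 0 0 0 1; 0 0 0.004 0 0 0 1"

```text
clock: 16.3
eef_pos: [615.2, -168.4, 72.3]
tool_rot: [-3.141, 0.0, 2.696]
force: [-1.5, 0.7, 3.4]
width: 20.3
gripper_force: 58.9
```

Seated with 3.4 N. Release and rise.

move_arm --rows "0 0 0 0 0 0 0; 0 0 0 0 0 0 -0.1; 0 0 0 0 0 0 -0.1; 0 0 0 0 0 0 -0.1; 0 0 0 0 0 0 -0.1; 0 0 -0.05 0 0 0 -0.1; 0 0 -0.15 0 0 0 -0.1; 0 0 -0.28 0 0 0 -0.1; 0 0 -0.42 0 0 0 -0.1; 0 0 -0.53 0 0 0 -0.1; 0 0 -0.593 0 0 0 -0.1; 0 0 -0.593 0 0 0 -0.1"

```text
clock: 17.3
eef_pos: [618.0, -168.5, 255.3]
tool_rot: [3.139, 0.009, 2.696]
force: [0.7, -0.4, 0.0]
width: 47.0
gripper_force: 0.0
```

```bash
python3 - <<'E'
from h import *
s=read_state(); print(s["clock"],s["eef_pos"])
d,b,r=look((615.2,-168.4),4,53,"w8",off=20,smax=121,hmin=15); print(b,r)
t=grab("side"); i=t["img"][150:310,130:330,::-1]
v=cv2.imread("pics/w8.png"); v=cv2.resize(v,(400,300)); i=cv2.resize(np.ascontiguousarray(i),(375,300)); cv2.imwrite("pics/w8b.png",np.hstack([v,i]))
E
```

```text
17.3 [ 618.0267417  -168.48285476  255.30488936]
(194, 97, 119, 120) (array([ 614.45636468, -168.06023954]), np.float64(15.998223834460287), np.float64(86.14224579497464))
```

View pics/w8b.png

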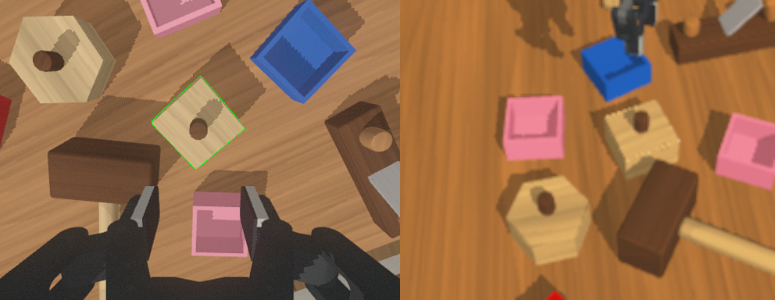

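Both views show the lids flush and aligned: the square lid at 16.0° on its box, the hex lid on its own, and nothing else disturbed. Let the arm settle, then hand in.

move_arm --rows "0 0 0 0 0 0 -0.1; 0 0 0 0 0 0 -0.1; 0 0 0 0 0 0 -0.1; 0 0 0 0 0 0 -0.1"

```text
clock: 17.73
eef_pos: [614.6, -168.3, 248.6]
tool_rot: [-3.141, -0.002, 2.696]
force: [0.0, -0.1, 0.2]
width: 46.9
gripper_force: 0.0
```

```bash
python3 -c "
from cell import *
print(finish_job())"
```

```text
the job is handed in; nothing more can be done
None
```

Both lids are on their own boxes, flush and aligned in the last camera views and set down with about 5 N or less; I saw nothing else disturbed, and the job was handed in at about 18 s (no verdict was returned).

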